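# Charge the grinding jar through the feed chute and dock it

## Robot

A 6-joint arm with a two-finger parallel gripper is mounted at the origin on a cart in front of the work surface, level with it; the furniture and walls round the work are solid. World frame = base frame: x ahead of the robot, y to its left, z up, the work surface at z = 0. Lengths are in m, angles in rad, forces in N, time in s.
With the tool pointing down it reaches from about 0.325 to 1 m from the base axis. Payload 5.1 kg.
Tool frame: the origin (TCP) lies midway between the tips of the shut fingers; the grasp point (between the pads) lies 19 mm behind it; z points along the fingers, y is the direction in which the jaws open and shut (so a half turn about z gives the same grasp; the last joint's range is limited). The gripper opens to 85 mm and grips with 20 to 120 N. Pads are 22 mm wide; open, the fingers measure 114 mm over their backs; the gripper's body (76 mm by 85 mm) begins 54 mm behind the grasp point. The pads swing forward as they close: fully open they stand 13 mm farther back than shut.
Start: joints at [1.086, 0.124, 1.65, -0, 1.367, -0.083], TCP at [0.254, 0.598, 0.231] pointing down, gripper open.
Joint ranges: [-2.61, 2.61], [-1.02, 2.33], [0.03, 2.71], [-1.35, 4.49], [0.32, 2.68], [-2.91, 2.91]. Speed limits (rad/s): [2.57, 2.57, 3.14, 3.14, 3.14, 3.14].

## Interface

Orientations are given as a 3x3 rotation matrix whose columns are the frame's x, y, z axes.
In Python, from cell import r, grab_frame, get_calibration gives the robot as it stands.
- The arm moves only by the tool arm_command, never from a script. Its argument "series" is a list of rows, each a list of 3 entries, a list of its own where there are three numbers: the turn, a rotation vector about the tool's x, y, z in degrees, then the shift along the tool's x, y, z in m, then the closure, from 0 (fully open) to 1 (shut). A call has 1 to 12 rows; each row is the pose to reach, as a shift and turn from the pose measured when the call began, along the tool's axes at that moment; what a row does not reach only later rows make up. A row lasts 1/12 s, in which the tool goes at most 41.7 mm and 7.16 degrees, less where a joint would pass 70% of its speed; a pose out of reach is approached as far as the arm can. A call with a gripper value outside its range is refused whole. The fingers move at their own pace and stop on an object; "grip_force" is the grip in N (left out, the last holds). Time passes only in rows, so rows that repeat a pose let the fingers close. It gives the time, the measured TCP pose, the force and the opening at its end, in the units of the state.
- r.sense(): the state, without advancing time (a new reading comes with each control period).
- grab_frame(name): name is "side" or "top" or "wrist"; returns the picture (400x640x3 uint8, red, green, blue); there is no depth.
- get_calibration(name): a dict with "fx", "fy", "cx", "cy" (pixels), "R" (3x3) and "t" (3): a world point X has camera coordinates R X + t; the wrist camera has in their place "mount" (4x4, takes a point from camera to tool coordinates, whose origin is the TCP and whose axes are the flange's). Camera axes: x right, y down, z forward; pixel columns grow to the right and rows downward; lengths in m; the calibration is good to about 2 mm. A picture is of the moment at which its call begins: read the wrist's pose just before it. get_calibration takes no time and is no camera call.
- r.job_done(): hands the job in, once; it reports no verdict.
The state is a dict: "time_s": time; "joints": joint angles; "qd": joint speeds; "tau": joint torques, N m; "ee_pos": TCP position; "eef_rot": TCP orientation; "ft_force": force on the tool from outside, world axes, zero at the start; "wrist_torque": the same for the moment, N m; "gripper_width": finger opening in m.
Only numpy, scipy, OpenCV 4.12 (cv2) and the standard library are available. Lean on these libraries where they do the work, as an engineer would, in place of code of your own. Each camera call takes 0.05 s, during which the arm holds its last target. There are 200 camera calls.

## Task

Load every steel ball from the tray onto the feed chute, and only when all of them lie in it together take the chute by its handle, hold its outlet over the jar's mouth and tip it so that the balls run down into the jar; the fingers must never put a ball into the jar themselves. Stand the empty chute back upright on the bench, and after the filling push the jar along the bench, never lifting it or knocking it over, fully home against the back stop of the grey dock. Leave the brown bottle and the round culture dish where they are, and lose no ball off the bench.

Things in the scene. Friction and masses are not known exactly. Their poses are not given: they have to be found in the camera images.
- ball_1: steel grinding ball, 18 mm in diameter, 24 g; it rolls by itself on slopes steeper than about 4 degrees. Origin at its centre. It starts in one of the six cells of the tray; it may be absent.
- ball_2: steel grinding ball, 18 mm in diameter, 24 g; it rolls by itself on slopes steeper than about 4 degrees. Origin at its centre. It starts in one of the six cells of the tray; it may be absent.
- ball_3: steel grinding ball, 18 mm in diameter, 24 g; it rolls by itself on slopes steeper than about 4 degrees. Origin at its centre. It starts in one of the six cells of the tray; it may be absent.
- ball_4: steel grinding ball, 18 mm in diameter, 24 g; it rolls by itself on slopes steeper than about 4 degrees. Origin at its centre. It starts in one of the six cells of the tray; it may be absent.
- ball_5: steel grinding ball, 18 mm in diameter, 24 g; it rolls by itself on slopes steeper than about 4 degrees. Origin at its centre. It starts in one of the six cells of the tray; it may be absent.
- ball_6: steel grinding ball, 18 mm in diameter, 24 g; it rolls by itself on slopes steeper than about 4 degrees. Origin at its centre. It starts in one of the six cells of the tray; it may be absent.
- tray: black flat tray, 116 mm in its x by 172 mm in its y, fixed. Six cells, 2 in x by 3 in y, centres 56 mm apart, floor 4 mm above the bench, divider ridges and rim only 8 mm above the bench. Origin under its centre, z up.
- chute: aluminium feed chute on two black feet, about 235 mm long, 64 wide, 76 high, 0.2 kg, loose. Origin on the bench under it, +x toward its outlet end, z up. A straight channel 25 mm wide inside, walls 24 mm high; its floor falls 0.12 rad to the closed back end, so balls dropped in run back and stay there while the chute stands level. Floor 12 mm high at x=-85 mm (back), 31 mm at x=+74 mm.
- chute_outlet (a point): centre of the outlet, an opening 25 x 25 mm in the floor just before the closed front wall, at (86, 0, 33) mm in the chute's frame. With the outlet end tipped down (about the chute's y) by 0.25 rad or more the balls roll forward in single file and drop through it. The lowest edge round it is 3 mm below this point when level, some 10 mm below when tipped by 0.5 rad.
- chute_drop (a point): point on the channel floor between the flared catching walls (x -85 to +46 mm; 56 mm wide at the top, which is 40 mm above the floor), at (15, 0, 24) mm in the chute's frame: let go of balls a little above it. They roll to the back wall and lie there in one row (six take 108 mm).
- chute_grip (a point): point inside the upright handle tab, at (-112, 0, 60) mm in the chute's frame; the tab is 12 mm thick along the chute's y, 40 mm long along its x and reaches from 8 to 76 mm above the bench.
- jar: open steel grinding jar, smooth round body 84 mm in diameter up to 50 mm high, then a neck 56 mm outside; 70 mm tall, 0.5 kg, loose, inner floor 8 mm high. Origin under its centre, z up. It slides upright when pushed low on its body.
- jar_mouth (a point): centre of the jar's mouth, 70 mm above its foot; the mouth is 46 mm wide inside (rim 5 mm thick).
- dock: low grey fixed fence, 26 mm high, open toward its -x side: two side rails 94 mm apart inside, flared at the entry, and a back stop with a rubber strip. Origin on the bench where the seated jar's centre stands; +x points into the dock, to the rubber face 41 mm from the origin. The rails begin 20 mm before the origin, the flares 45 mm before it.
- bottle: brown reagent bottle, 60 mm wide, 92 mm tall, stays where it is. Origin under its centre.
- dish: round culture dish, 58 mm wide, 14 mm high, stays where it is. Origin under its centre.

How it is judged:
On the way, in this order (a step that is already met when the one before it is completed fails the run):
1. all the balls lie on the chute together (x of ball_1 in the frame of chute between -0.095 and 0.105 m and y of ball_1 in the frame of chute between -0.02 and 0.02 m and z of ball_1 in the frame of chute between 0.01 and 0.06 m and x of ball_2 in the frame of chute between -0.095 and 0.105 m and y of ball_2 in the frame of chute between -0.02 and 0.02 m and z of ball_2 in the frame of chute between 0.01 and 0.06 m and x of ball_3 in the frame of chute between -0.095 and 0.105 m and y of ball_3 in the frame of chute between -0.02 and 0.02 m and z of ball_3 in the frame of chute between 0.01 and 0.06 m and x of ball_4 in the frame of chute between -0.095 and 0.105 m and y of ball_4 in the frame of chute between -0.02 and 0.02 m and z of ball_4 in the frame of chute between 0.01 and 0.06 m and x of ball_5 in the frame of chute between -0.095 and 0.105 m and y of ball_5 in the frame of chute between -0.02 and 0.02 m and z of ball_5 in the frame of chute between 0.01 and 0.06 m and x of ball_6 in the frame of chute between -0.095 and 0.105 m and y of ball_6 in the frame of chute between -0.02 and 0.02 m and z of ball_6 in the frame of chute between 0.01 and 0.06 m), for 0.3 s.
2. all the balls are in the jar (horizontal distance between each of ball_1, ball_2, ball_3, ball_4, ball_5, ball_6 and jar below 0.036 m and z of ball_1 in the frame of jar between 0.005 and 0.055 m and z of ball_2 in the frame of jar between 0.005 and 0.055 m and z of ball_3 in the frame of jar between 0.005 and 0.055 m and z of ball_4 in the frame of jar between 0.005 and 0.055 m and z of ball_5 in the frame of jar between 0.005 and 0.055 m and z of ball_6 in the frame of jar between 0.005 and 0.055 m), for 0.2 s.
3. the filled jar stands home in the dock (all of step 2 and x of jar in the frame of dock between -0.007 and 0.006 m and y of jar in the frame of dock between -0.008 and 0.008 m and angle between jar's own z axis and vertical below 0.08 rad), for 0.2 s.
At the end, for the whole second after the job is handed in: Every ball is in the jar; the jar stands upright in the dock, its centre within 7 mm of the seat along the dock and 8 mm across it; the chute stands upright (within 0.06 rad) on its feet on the bench, clear of the jar; all at rest (all of step 3 and angle between chute's own z axis and vertical below 0.06 rad and height (world z) of chute between -0.006 and 0.006 m and linear speed of each of chute, jar below 0.02 m/s and contact force between chute and jar below 0.1 N); the robot touches nothing.
It fails at once if the jar is lifted or tipped over (height (world z) of jar above 0.025 m or angle between jar's own z axis and vertical above 0.5 rad).
It fails at once if a ball is put into the jar by the fingers ((horizontal distance between ball_1 and jar below 0.036 m and z of ball_1 in the frame of jar between 0 and 0.12 m and contact force between the fingers and ball_1 above 0.5 N) or (horizontal distance between ball_2 and jar below 0.036 m and z of ball_2 in the frame of jar between 0 and 0.12 m and contact force between the fingers and ball_2 above 0.5 N) or (horizontal distance between ball_3 and jar below 0.036 m and z of ball_3 in the frame of jar between 0 and 0.12 m and contact force between the fingers and ball_3 above 0.5 N) or (horizontal distance between ball_4 and jar below 0.036 m and z of ball_4 in the frame of jar between 0 and 0.12 m and contact force between the fingers and ball_4 above 0.5 N) or (horizontal distance between ball_5 and jar below 0.036 m and z of ball_5 in the frame of jar between 0 and 0.12 m and contact force between the fingers and ball_5 above 0.5 N) or (horizontal distance between ball_6 and jar below 0.036 m and z of ball_6 in the frame of jar between 0 and 0.12 m and contact force between the fingers and ball_6 above 0.5 N)).
It fails at once if a ball falls off the bench (height (world z) of any of ball_1, ball_2, ball_3, ball_4, ball_5, ball_6 below -0.05 m).
It fails at once if the bottle or the dish is disturbed (distance of any of bottle, dish from where it was at the start of the episode above 0.03 m).
Of ball_1, ball_2, ball_3, ball_4, ball_5, ball_6 only 4 to 6 are there at a start; the rules pass over those that are not, and their reading is None.
At some moment in a run one of jar may be knocked a few centimetres aside while the robot is not near it.
It also fails if it takes over 208 s, if anything falls off the work surface, if the arm or the gripper's body presses on something with over 40 N, if the wrist force passes 120 N, or if a joint passes its speed limit or range.

## Working session

There is one attempt and no reset: what is moved stays moved. The work goes in short steps, Python scripts to look and compute and a tool call to move; the robot and the scene stay as the last step left them, time stands still between calls to the robot, and variables do not carry over. Pictures are saved under pics/ and viewed, about 12 in all and at most 16, crops included, and the job is handed in when it is done.

Besides the shell and the picture viewer there is one more tool, called after "Call:" by a JSON object that holds its "api" and its "payload", one argument or row to a line. arm_command: Moves the arm, as the interface text tells. Its arguments: {"type":"object","properties":{"series":{"type":"array"},"grip_force":{"type":"number"}},"required":["series"]}

```bash
mkdir -p pics; ls
python3 - <<'E'
from cell import r, grab_frame, get_calibration
import cv2, numpy as np
s=r.sense(); print({k:np.round(v,3).tolist() for k,v in s.items()})
ims=[]
for n in ("top","side"):
    c=get_calibration(n); print(n,{k:np.round(v,4).tolist() for k,v in c.items()})
    im=grab_frame(n); cv2.imwrite(f"pics/{n}0.png",im[:,:,::-1])
print(get_calibration("wrist"))
E
```

```text
pics
{'time_s': 0.0, 'joints': [1.086, 0.125, 1.652, -0.0, 1.367, -0.083], 'qd': [-0.001, -0.0, 0.001, 0.001, 0.001, -0.001], 'tau': [-0.002, -42.359, -36.546, -0.0, 0.007, -0.0], 'ee_pos': [0.254, 0.598, 0.23], 'eef_rot': [[-0.92, 0.391, -0.001], [0.391, 0.92, -0.002], [0.0, -0.002, -1.0]], 'ft_force': [0.171, -0.255, -0.53], 'wrist_torque': [0.01, 0.008, -0.002], 'gripper_width': 0.085}
top {'fx': 434.6922, 'fy': 434.6922, 'cx': 320.7502, 'cy': 198.6827, 'R': [[0.0227, -0.9997, -0.0112], [-0.9952, -0.0216, -0.096], [0.0957, 0.0133, -0.9953]], 't': [-0.0058, 0.5908, 1.0499]}
side {'fx': 403.6883, 'fy': 403.6883, 'cx': 314.2937, 'cy': 196.481, 'R': [[0.8767, -0.4811, -0.0028], [-0.1949, -0.3499, -0.9163], [0.4398, 0.8038, -0.4006]], 't': [-0.4984, 0.193, 0.8126]}
{'fx': 277.95901717748336, 'fy': 277.95901717748336, 'cx': 320.48512834883485, 'cy': 196.04113859921162, 'mount': array([[ 2.80938823e-04, -9.66240433e-01, -2.57641897e-01,
         6.46828068e-02],
       [ 9.99999224e-01,  5.84115665e-04, -1.10019982e-03,
        -3.67820964e-04],
       [ 1.21355021e-03, -2.57641388e-01,  9.66239847e-01,
        -1.42029471e-01],
       [ 0.00000000e+00,  0.00000000e+00,  0.00000000e+00,
         1.00000000e+00]])}
```

View pics/top0.png

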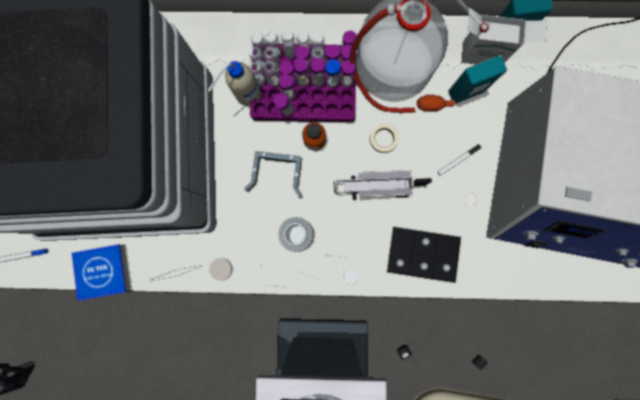

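View pics/side0.png

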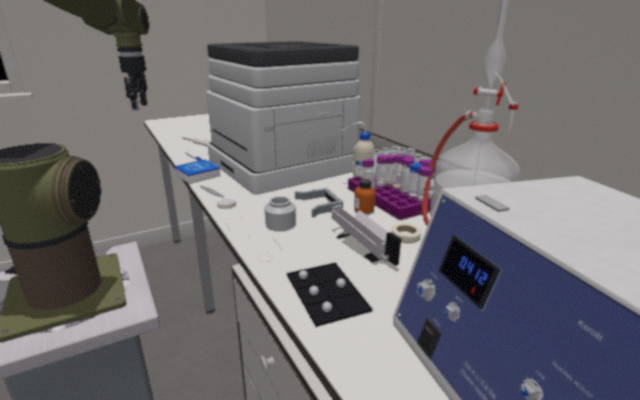

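```bash
cat > h.py <<'E'
from cell import r, grab_frame, get_calibration
import cv2, numpy as np
def ray(name,u,v,z,pose=None):
    c=get_calibration(name)
    d=np.array([(u-c['cx'])/c['fx'],(v-c['cy'])/c['fy'],1.])
    if name=='wrist':
        p,R=pose; M=c['mount']; o=p+R@M[:3,3]; d=R@M[:3,:3]@d
    else:
        R=np.array(c['R']); o=-R.T@np.array(c['t']); d=R.T@d
    return o+d*(z-o[2])/d[2]
def proj(name,X,pose=None):
    c=get_calibration(name)
    if name=='wrist':
        p,R=pose; M=c['mount']; q=M[:3,:3].T@(R.T@(np.array(X)-p)-M[:3,3])
    else: q=np.array(c['R'])@X+c['t']
    return np.array([c['fx']*q[0]/q[2]+c['cx'],c['fy']*q[1]/q[2]+c['cy']])
def pose():
    s=r.sense(); return np.array(s['ee_pos']),np.array(s['eef_rot'])
E
python3 - <<'E'
import cv2
im=cv2.imread('pics/top0.png')[110:300,210:475]
cv2.imwrite('pics/crop0.png',cv2.resize(im,None,fx=3,fy=3,interpolation=cv2.INTER_CUBIC))
E
```

```text
(no output)
```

View pics/crop0.png

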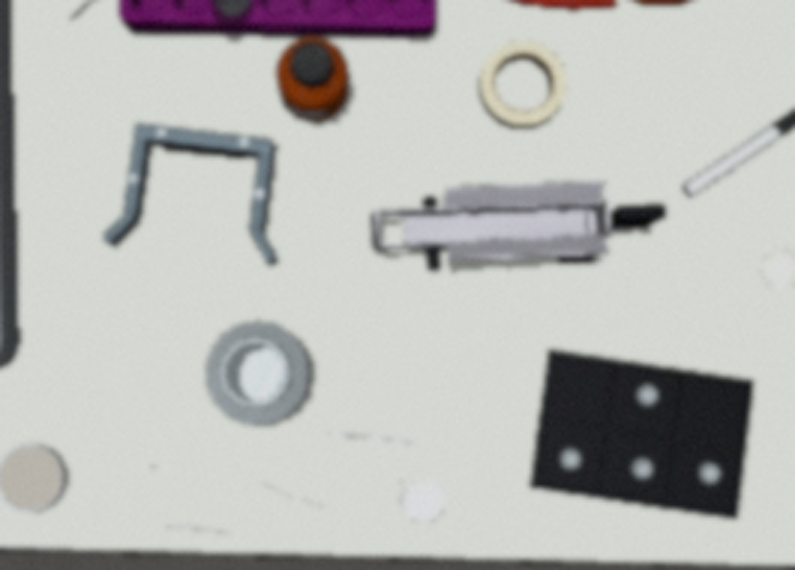

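Run:
```python
from h import *
P={'b1':(648,394,.013),'b2':(570,459,.013),'b3':(642,468,.013),'b4':(710,473,.013),'t1':(548,350,.008),'t2':(752,381,.008),'t3':(737,517,.008),'t4':(531,487,.008),
'hendtop':(663,212,.076),'hfront':(612,217,.076),'outl':(388,233,.033),'frontL':(373,213,.055),'frontR':(377,254,.055),'jarbody':(259,374,.04),'mouth':(250,371,.07),
'dockBL':(136,125,.026),'dockBR':(273,142,.026),'railLin':(140,215,.026),'railLtop':(147,150,.026),'railRtop':(262,158,.026),'railRin':(252,228,.026),'bottlecap':(311,62,.092),'dish':(32,477,.014)}
for k,(u,v,z) in P.items(): print(k,ray('top',u/3+210-.33,v/3+110-.33,z).round(4)[:2])
```

```text
b1 [ 0.4923 -0.2557]
b2 [ 0.4374 -0.1915]
b3 [ 0.4314 -0.2507]
b4 [ 0.4287 -0.3065]
t1 [ 0.527  -0.1735]
t2 [ 0.505  -0.3431]
t3 [ 0.393  -0.3299]
t4 [ 0.4135 -0.1602]
hendtop [ 0.6356 -0.2532]
hfront [ 0.6308 -0.2129]
outl [ 0.6196 -0.0373]
frontL [ 0.6329 -0.0242]
frontR [ 0.5996 -0.0281]
jarbody [0.5012 0.0654]
mouth [0.503  0.0706]
dockBL [0.7071 0.1755]
dockBR [0.695  0.0601]
railLin [0.6311 0.1693]
railLtop [0.6861 0.1655]
railRtop [0.6813 0.069 ]
railRin [0.6222 0.0756]
bottlecap [0.747  0.0277]
dish [0.4124 0.2527]
```

Top view: four balls in the tray. The chute is right of centre with its outlet toward +y, the jar is ahead of it, and the dock opens toward the robot. The bottle is behind the dock and the dish is at the lower left. The measured sizes agree with the given ones (tray 171×114 mm, tab 40.6 mm, rails 96 mm). Next I go over the tray.

Call:
{"api": "arm_command", "payload": {
  "series": [
    [[0,0,-27],[-0.551,-0.693,0.1],0.53],
    [[0,0,-27],[-0.551,-0.693,0.1],0.53],
    [[0,0,-27],[-0.551,-0.693,0.1],0.53],
    [[0,0,-27],[-0.551,-0.693,0.1],0.53],
    [[0,0,-27],[-0.551,-0.693,0.1],0.53],
    [[0,0,-27],[-0.551,-0.693,0.1],0.53],
    [[0,0,-27],[-0.551,-0.693,0.1],0.53],
    [[0,0,-27],[-0.551,-0.693,0.1],0.53],
    [[0,0,-27],[-0.551,-0.693,0.1],0.53],
    [[0,0,-27],[-0.551,-0.693,0.1],0.53],
    [[0,0,-27],[-0.551,-0.693,0.1],0.53],
    [[0,0,-27],[-0.551,-0.693,0.1],0.53]
  ],
  "grip_force": 30
}}

```text
time_s: 1.1
ee_pos: [0.3862, 0.1174, 0.1749]
eef_rot: [[-0.998, -0.07, -0.001], [-0.07, 0.998, -0.002], [0.001, -0.002, -1.0]]
ft_force: [0.7, 0.1, -0.8]
gripper_width: 0.0403
```

Call:
{"api": "arm_command", "payload": {
  "series": [
    [[0,0,0],[-0.038,-0.371,0.055],0.53],
    [[0,0,0],[-0.038,-0.371,0.055],0.53],
    [[0,0,0],[-0.038,-0.371,0.055],0.53],
    [[0,0,0],[-0.038,-0.371,0.055],0.53],
    [[0,0,0],[-0.038,-0.371,0.055],0.53],
    [[0,0,0],[-0.038,-0.371,0.055],0.53],
    [[0,0,0],[-0.038,-0.371,0.055],0.53],
    [[0,0,0],[-0.038,-0.371,0.055],0.53],
    [[0,0,0],[-0.038,-0.371,0.055],0.53],
    [[0,0,0],[-0.038,-0.371,0.055],0.53],
    [[0,0,0],[-0.038,-0.371,0.055],0.53],
    [[0,0,0],[-0.038,-0.371,0.055],0.53]
  ]
}}

```text
time_s: 2.1
ee_pos: [0.4494, -0.2497, 0.1197]
eef_rot: [[-0.998, -0.069, -0.002], [-0.069, 0.998, -0.0], [0.002, -0.0, -1.0]]
ft_force: [-0.5, 0.6, 0.1]
gripper_width: 0.0402
```

Run:
```python
from h import *
p=pose(); im=grab_frame('wrist'); cv2.imwrite('pics/w1.png',im[:,:,::-1]); print(p[0].round(4), r.sense()['joints'])
g=cv2.cvtColor(im,cv2.COLOR_RGB2GRAY)
# tray = dark; balls bright blobs inside tray hull projected
tray=[(.527,-.1735),(.505,-.3431),(.393,-.3299),(.4135,-.1602)]
m=np.zeros_like(g); poly=np.array([proj('wrist',[x,y,.008],p) for x,y in tray]).astype(int)
print(poly.tolist())
cv2.fillConvexPoly(m,poly,255); b=((g>90)&(cv2.erode(m,np.ones((9,9)))>0)).astype(np.uint8)
n,l,s,c=cv2.connectedComponentsWithStats(b)
for i in range(1,n):
    if s[i,4]>40: print(s[i].tolist(),c[i].round(1),ray('wrist',*c[i],.013,p).round(4))
```

```text
[ 0.4494 -0.2497  0.1197] [-6.09796157e-01 -8.04811542e-02  2.05278820e+00 -1.36218785e-03
  1.16996998e+00 -2.25042040e+00]
[[390, 272], [223, 241], [235, 125], [421, 162]]
[254, 160, 18, 18, 252] [262.4 168.3] [ 0.4284 -0.3045  0.013 ]
[315, 167, 18, 18, 253] [323.5 175.2] [ 0.4309 -0.249   0.013 ]
[378, 178, 19, 19, 279] [387.3 187.1] [ 0.4379 -0.1898  0.013 ]
[306, 229, 18, 17, 228] [314.9 237. ] [ 0.4917 -0.2529  0.013 ]
```

View pics/w1.png

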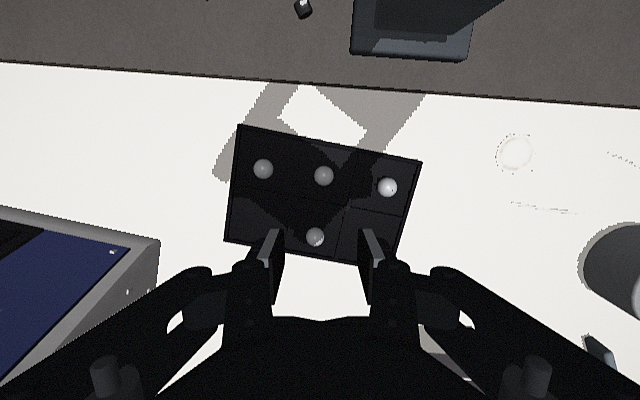

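The wrist image confirms four balls (pixels 262,168; 324,175; 387,187; 315,237), within 3 mm of the top view. I take the far one first.

Call:
{"api": "arm_command", "payload": {
  "series": [
    [[0,0,0],[-0.021,-0.003,0.03],0.53],
    [[0,0,0],[-0.042,-0.007,0.065],0.53],
    [[0,0,0],[-0.042,-0.007,0.095],0.53],
    [[0,0,0],[-0.042,-0.007,0.109],0.53],
    [[0,0,0],[-0.042,-0.007,0.109],0.6],
    [[0,0,0],[-0.042,-0.007,0.109],0.7],
    [[0,0,0],[-0.042,-0.007,0.112],0.72],
    [[0,0,0],[-0.042,-0.007,0.1135],0.72],
    [[0,0,0],[-0.042,-0.007,0.1135],1],
    [[0,0,0],[-0.042,-0.007,0.1135],1],
    [[0,0,0],[-0.042,-0.007,0.1135],1],
    [[0,0,0],[-0.042,-0.007,0.1135],1]
  ]
}}

```text
time_s: 3.15
ee_pos: [0.4923, -0.2533, 0.0074]
eef_rot: [[-0.998, -0.07, -0.0], [-0.07, 0.998, -0.001], [0.0, -0.001, -1.0]]
ft_force: [0.1, 3.0, 4.3]
gripper_width: 0.0154
```

Call:
{"api": "arm_command", "payload": {
  "series": [
    [[0,0,0],[0,0,-0.03],1],
    [[0,0,0],[0,0,-0.07],1],
    [[0,0,0],[-0.035,0.033,-0.09],1],
    [[0,0,0],[-0.06,0.06,-0.09],1],
    [[0,0,0],[-0.085,0.082,-0.09],1],
    [[0,0,0],[-0.115,0.11,-0.09],1],
    [[0,0,0],[-0.142,0.134,-0.09],1],
    [[0,0,0],[-0.142,0.134,-0.09],1],
    [[0,0,0],[-0.142,0.134,-0.09],1]
  ]
}}

```text
time_s: 3.9
ee_pos: [0.6254, -0.1084, 0.0969]
eef_rot: [[-0.997, -0.073, -0.001], [-0.073, 0.997, -0.001], [0.001, -0.001, -1.0]]
ft_force: [0.1, 0.2, -0.3]
gripper_width: 0.0149
```

Run:
```python
from h import *
p=pose(); im=grab_frame('wrist'); cv2.imwrite('pics/w2.png',im[:,:,::-1]); print(p[0].round(4),r.sense()['gripper_width'])
t=grab_frame('top')[110:300,210:475]
cv2.imwrite('pics/t2.png',cv2.resize(t,None,fx=3,fy=3)[:,:,::-1])
```

```text
[ 0.6254 -0.1084  0.0969] 0.015131191496736902
```

View pics/w2.png

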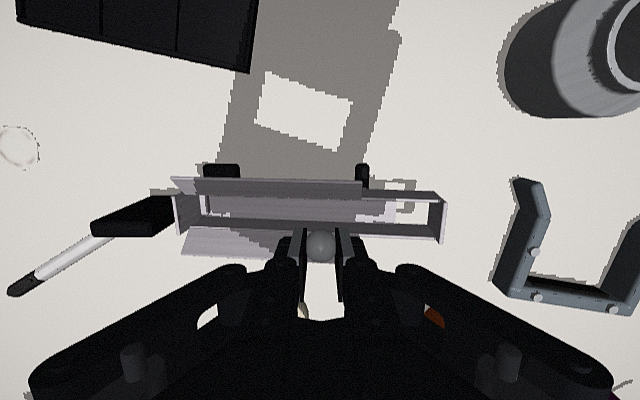

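Run:
```python
from h import *
p=(np.array([.6254,-.1084,.0969]),pose()[1])
for n,u,v,z in [('frontNear',441,193,.055),('frontFar',445,242,.055),('flareNearL',171,178,.052),('flareNearR',362,184,.064),('backN',175,196,.036),('backF',180,234,.036),('tabfrontN',172,196,.076),('tab',160,215,.076),('tabendtop',92,228,.076),('ball',321,245,.103)]: print(n,ray('wrist',u,v,z,p).round(4))
xh=np.array([-.0693,.9976]);o=np.array([.6255,-.1222]);yh=np.array([-.9976,-.0693])
for x,y,z in [(.086,.0125,.05),(.086,-.0125,.05),(.015,0,.024),(-.085,.0125,.036),(-.085,-.0125,.036),(-.132,0,.076),(-.092,0,.076),(.046,.028,.064),(-.085,.028,.052)]: print((x,y,z),proj('wrist',np.r_[o+xh*x+yh*y,z],p).round(0))
```

```text
frontNear [ 0.6015 -0.0284  0.055 ]
frontFar [ 0.6371 -0.019   0.055 ]
flareNearL [ 0.6048 -0.2132  0.052 ]
flareNearR [ 0.5972 -0.0843  0.064 ]
backN [ 0.6223 -0.2197  0.036 ]
backF [ 0.653  -0.2177  0.036 ]
tabfrontN [ 0.6103 -0.2005  0.076 ]
tab [ 0.6231 -0.2088  0.076 ]
tabendtop [ 0.6347 -0.252   0.076 ]
ball [ 0.6236 -0.1089  0.103 ]
(0.086, 0.0125, 0.05) [424. 198.]
(0.086, -0.0125, 0.05) [421. 231.]
(0.015, 0, 0.024) [323. 204.]
(-0.085, 0.0125, 0.036) [190. 193.]
(-0.085, -0.0125, 0.036) [194. 224.]
(-0.132, 0, 0.076) [ 89. 228.]
(-0.092, 0, 0.076) [153. 228.]
(0.046, 0.028, 0.064) [372. 180.]
(-0.085, 0.028, 0.052) [177. 177.]
```

Call:
{"api": "arm_command", "payload": {
  "series": [
    [[0,0,0],[0.001,0,0.025],1],
    [[0,0,0],[0.001,0,0.046],1],
    [[0,0,0],[0.001,0,0.046],1],
    [[0,0,0],[0.001,0,0.046],0.75],
    [[0,0,0],[0.001,0,0.046],0.65],
    [[0,0,0],[0.001,0,0.046],0.6],
    [[0,0,0],[0.001,0,0.046],0.6],
    [[0,0,0],[0.001,0,0.02],0.55],
    [[0,0,0],[0.001,0,0],0.53],
    [[0,0,0],[0.001,0,0],0.53],
    [[0,0,0],[0.001,0,0],0.53]
  ]
}}

```text
time_s: 4.92
ee_pos: [0.6241, -0.1104, 0.0986]
eef_rot: [[-0.998, -0.07, 0.002], [-0.07, 0.998, -0.002], [-0.002, -0.002, -1.0]]
ft_force: [-0.1, 0.2, -0.3]
gripper_width: 0.0399
```

Run:
```python
from h import *
p=pose(); im=grab_frame('wrist'); cv2.imwrite('pics/w3.png',im[:,:,::-1]); print(p[0].round(4),r.sense()['gripper_width'])
```

```text
[ 0.6241 -0.1104  0.0986] 0.040385001294598266
```

View pics/w3.png

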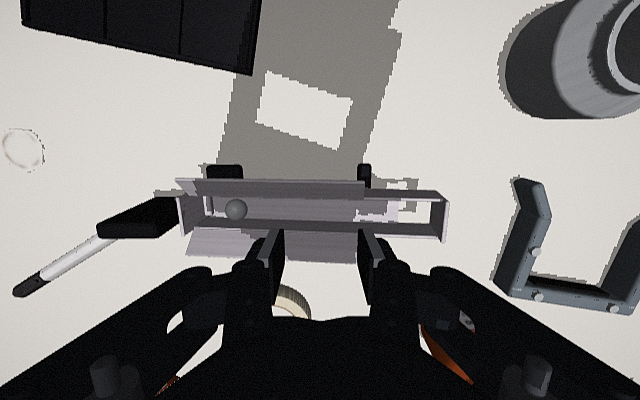

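Call:
{"api": "arm_command", "payload": {
  "series": [
    [[0,0,0],[0.034,-0.021,0],0.53],
    [[0,0,0],[0.068,-0.042,0],0.53],
    [[0,0,0],[0.102,-0.063,0],0.53],
    [[0,0,0],[0.136,-0.084,0],0.53],
    [[0,0,0],[0.17,-0.105,0.01],0.53],
    [[0,0,0],[0.202,-0.125,0.03],0.53],
    [[0,0,0],[0.202,-0.125,0.055],0.53],
    [[0,0,0],[0.202,-0.125,0.075],0.53],
    [[0,0,0],[0.202,-0.125,0.087],0.53],
    [[0,0,0],[0.202,-0.125,0.087],0.53],
    [[0,0,0],[0.202,-0.125,0.087],0.6],
    [[0,0,0],[0.202,-0.125,0.087],0.7]
  ]
}}

```text
time_s: 5.97
ee_pos: [0.4306, -0.2488, 0.0103]
eef_rot: [[-0.997, -0.071, -0.001], [-0.071, 0.997, -0.001], [0.001, -0.001, -1.0]]
ft_force: [0.1, -1.2, 0.6]
gripper_width: 0.0257
```

Call:
{"api": "arm_command", "payload": {
  "series": [
    [[0,0,0],[0,0,0.0035],0.72],
    [[0,0,0],[0,0,0.0035],1],
    [[0,0,0],[0,0,0.0035],1],
    [[0,0,0],[0,0,0.0035],1],
    [[0,0,0],[0,0,-0.03],1],
    [[0,0,0],[0,0,-0.065],1],
    [[0,0,0],[-0.03,0.02,-0.09],1],
    [[0,0,0],[-0.065,0.04,-0.09],1],
    [[0,0,0],[-0.1,0.061,-0.09],1],
    [[0,0,0],[-0.135,0.082,-0.09],1],
    [[0,0,0],[-0.17,0.104,-0.09],1],
    [[0,0,0],[-0.2035,0.125,-0.09],1]
  ]
}}

```text
time_s: 6.97
ee_pos: [0.6263, -0.108, 0.1002]
eef_rot: [[-0.997, -0.071, -0.0], [-0.071, 0.997, -0.001], [0.0, -0.001, -1.0]]
ft_force: [0.8, -0.5, 0.1]
gripper_width: 0.0155
```

Call:
{"api": "arm_command", "payload": {
  "series": [
    [[0,0,0],[0.002,-0.0015,0.03],1],
    [[0,0,0],[0.002,-0.0015,0.049],1],
    [[0,0,0],[0.002,-0.0015,0.049],1],
    [[0,0,0],[0.002,-0.0015,0.049],0.75],
    [[0,0,0],[0.002,-0.0015,0.049],0.65],
    [[0,0,0],[0.002,-0.0015,0.049],0.6],
    [[0,0,0],[0.002,-0.0015,0.049],0.6],
    [[0,0,0],[0.002,-0.0015,0.02],0.55],
    [[0,0,0],[0.002,-0.0015,0],0.53],
    [[0,0,0],[0.03,-0.01,0],0.53],
    [[0,0,0],[0.065,-0.023,0],0.53],
    [[0,0,0],[0.1,-0.035,0],0.53]
  ]
}}

```text
time_s: 7.97
ee_pos: [0.5291, -0.1508, 0.1023]
eef_rot: [[-0.997, -0.072, 0.003], [-0.072, 0.997, -0.003], [-0.003, -0.003, -1.0]]
ft_force: [-0.0, -1.0, 0.2]
gripper_width: 0.0397
```

Call:
{"api": "arm_command", "payload": {
  "series": [
    [[0,0,0],[0.035,-0.012,0],0.53],
    [[0,0,0],[0.07,-0.024,0.01],0.53],
    [[0,0,0],[0.0935,-0.0325,0.035],0.53],
    [[0,0,0],[0.0935,-0.0325,0.06],0.53],
    [[0,0,0],[0.0935,-0.0325,0.08],0.53],
    [[0,0,0],[0.0935,-0.0325,0.091],0.53],
    [[0,0,0],[0.0935,-0.0325,0.091],0.6],
    [[0,0,0],[0.0935,-0.0325,0.091],0.7],
    [[0,0,0],[0.0935,-0.0325,0.0945],0.72],
    [[0,0,0],[0.0935,-0.0325,0.0945],1],
    [[0,0,0],[0.0935,-0.0325,0.0945],1],
    [[0,0,0],[0.0935,-0.0325,0.0945],1]
  ]
}}

```text
time_s: 8.97
ee_pos: [0.4397, -0.1907, 0.0089]
eef_rot: [[-0.997, -0.072, 0.005], [-0.072, 0.997, -0.004], [-0.005, -0.004, -1.0]]
ft_force: [0.6, -0.2, 2.0]
gripper_width: 0.0155
```

Call:
{"api": "arm_command", "payload": {
  "series": [
    [[0,0,0],[0,0,-0.03],1],
    [[0,0,0],[0,0,-0.065],1],
    [[0,0,0],[-0.03,0.01,-0.09],1],
    [[0,0,0],[-0.065,0.022,-0.09],1],
    [[0,0,0],[-0.1,0.035,-0.09],1],
    [[0,0,0],[-0.135,0.048,-0.09],1],
    [[0,0,0],[-0.165,0.058,-0.09],1],
    [[0,0,0],[-0.19,0.0675,-0.09],1],
    [[0,0,0],[-0.19,0.0675,-0.09],1]
  ]
}}

```text
time_s: 9.72
ee_pos: [0.6276, -0.1072, 0.1002]
eef_rot: [[-0.997, -0.075, 0.008], [-0.075, 0.997, -0.004], [-0.008, -0.004, -1.0]]
ft_force: [-1.0, 0.1, 0.9]
gripper_width: 0.0152
```

Call:
{"api": "arm_command", "payload": {
  "series": [
    [[0,0.5,0],[0.003,-0.002,0.03],1],
    [[0,0.5,0],[0.003,-0.002,0.049],1],
    [[0,0.5,0],[0.003,-0.002,0.049],1],
    [[0,0.5,0],[0.003,-0.002,0.049],0.75],
    [[0,0.5,0],[0.003,-0.002,0.049],0.65],
    [[0,0.5,0],[0.003,-0.002,0.049],0.6],
    [[0,0.5,0],[0.003,-0.002,0.049],0.6],
    [[0,0.5,0],[0.003,-0.002,0.02],0.55],
    [[0,0.5,0],[0.003,-0.002,0],0.53],
    [[0,0.5,0],[0.025,-0.025,0],0.53],
    [[0,0.5,0],[0.05,-0.05,0],0.53],
    [[0,0.5,0],[0.075,-0.075,0],0.53]
  ]
}}

```text
time_s: 10.72
ee_pos: [0.5589, -0.1886, 0.1022]
eef_rot: [[-0.997, -0.077, 0.003], [-0.077, 0.997, -0.006], [-0.003, -0.006, -1.0]]
ft_force: [0.7, -0.7, 0.1]
gripper_width: 0.0396
```

Call:
{"api": "arm_command", "payload": {
  "series": [
    [[0,0,0],[0.028,-0.021,0],0.53],
    [[0,0,0],[0.056,-0.042,0],0.53],
    [[0,0,0],[0.084,-0.063,0],0.53],
    [[0,0,0],[0.112,-0.085,0.01],0.53],
    [[0,0,0],[0.1385,-0.1055,0.035],0.53],
    [[0,0,0],[0.1385,-0.1055,0.06],0.53],
    [[0,0,0],[0.1385,-0.1055,0.08],0.53],
    [[0,0,0],[0.1385,-0.1055,0.091],0.53],
    [[0,0,0],[0.1385,-0.1055,0.091],0.6],
    [[0,0,0],[0.1385,-0.1055,0.091],0.7],
    [[0,0,0],[0.1385,-0.1055,0.0945],0.72],
    [[0,0,0],[0.1385,-0.1055,0.0945],0.72]
  ]
}}

```text
time_s: 11.72
ee_pos: [0.4304, -0.3054, 0.0093]
eef_rot: [[-0.997, -0.078, 0.005], [-0.078, 0.997, -0.008], [-0.004, -0.008, -1.0]]
ft_force: [-0.2, 0.5, 0.7]
gripper_width: 0.0241
```

Call:
{"api": "arm_command", "payload": {
  "series": [
    [[0,0,0],[0,0,0],1],
    [[0,0,0],[0,0,0],1],
    [[0,0,0],[0,0,0],1],
    [[0,0,0],[0,0,-0.03],1],
    [[0,0,0],[0,0,-0.065],1],
    [[0,0,0],[-0.03,0.025,-0.09],1],
    [[0,0,0],[-0.06,0.05,-0.09],1],
    [[0,0,0],[-0.09,0.075,-0.09],1],
    [[0,0,0],[-0.12,0.1,-0.09],1],
    [[0,0,0],[-0.15,0.125,-0.09],1],
    [[0,0,0],[-0.18,0.152,-0.09],1],
    [[0,0,0],[-0.208,0.18,-0.09],1]
  ]
}}

```text
time_s: 12.72
ee_pos: [0.6248, -0.1075, 0.099]
eef_rot: [[-0.997, -0.078, 0.006], [-0.078, 0.997, -0.008], [-0.005, -0.009, -1.0]]
ft_force: [1.0, -0.5, 0.1]
gripper_width: 0.0153
```

Call:
{"api": "arm_command", "payload": {
  "series": [
    [[0.5,0.3,0],[0,-0.002,0.03],1],
    [[0.5,0.3,0],[0,-0.002,0.048],1],
    [[0.5,0.3,0],[0,-0.002,0.048],1],
    [[0.5,0.3,0],[0,-0.002,0.048],0.75],
    [[0.5,0.3,0],[0,-0.002,0.048],0.65],
    [[0.5,0.3,0],[0,-0.002,0.048],0.6],
    [[0.5,0.3,0],[0,-0.002,0.048],0.6],
    [[0.5,0.3,0],[0,-0.002,0.02],0.55],
    [[0.5,0.3,0],[0,-0.002,-0.01],0.53],
    [[0.5,0.3,0],[0,-0.002,-0.04],0.53],
    [[0.5,0.3,0],[0,-0.002,-0.07],0.53],
    [[0.5,0.3,0],[0,-0.002,-0.07],0.53]
  ]
}}

```text
time_s: 13.72
ee_pos: [0.6286, -0.1104, 0.1787]
eef_rot: [[-0.997, -0.077, 0.015], [-0.077, 0.997, -0.021], [-0.014, -0.022, -1.0]]
ft_force: [1.0, -0.4, 1.4]
gripper_width: 0.0402
```

Call:
{"api": "arm_command", "payload": {
  "series": [
    [[0,0,7],[0,-0.02,0],0.53],
    [[0,0,14],[0,-0.04,0],0.53],
    [[0,0,21],[0,-0.06,0],0.53],
    [[0,0,28],[0,-0.08,0],0.53],
    [[0,0,35],[0,-0.09,0],0.53],
    [[0,0,42],[0,-0.1,0],0.53],
    [[0,0,49],[0,-0.1,0],0.53],
    [[0,0,56],[0,-0.1,0],0.53],
    [[0,0,63],[0,-0.1,0],0.53],
    [[0,0,70],[0,-0.1,0],0.53],
    [[0,0,77],[0,-0.1,0],0.53],
    [[0,0,84],[0,-0.1,0],0.53]
  ]
}}

```text
time_s: 14.72
ee_pos: [0.6363, -0.2105, 0.1815]
eef_rot: [[-0.174, 0.985, 0.016], [0.984, 0.175, -0.021], [-0.024, 0.012, -1.0]]
ft_force: [0.1, 0.1, 0.4]
gripper_width: 0.0404
```

Call:
{"api": "arm_command", "payload": {
  "series": [
    [[0,0,6],[0,0,0],0.53],
    [[0,0,6],[0,0,0],0.53],
    [[0,0,6],[0,0,0],0.53]
  ]
}}

```text
time_s: 14.97
ee_pos: [0.6362, -0.2108, 0.1819]
eef_rot: [[-0.073, 0.997, 0.017], [0.997, 0.073, -0.021], [-0.023, 0.015, -1.0]]
ft_force: [-1.0, -0.0, -0.2]
gripper_width: 0.0404
```

Run:
```python
from h import *
p=pose(); im=grab_frame('wrist'); cv2.imwrite('pics/w4.png',im[:,:,::-1]); print(p, np.round(r.sense()['joints'],3))
np.savez('w4.npz',p=p[0],R=p[1])
```

```text
(array([ 0.63618493, -0.2107812 ,  0.18188645]), array([[-0.07279636,  0.99720357,  0.01690351],
       [ 0.99709112,  0.07315101, -0.02140608],
       [-0.02258273,  0.01529605, -0.99962796]])) [-0.394  0.188  1.664 -0.014  1.267 -0.463]
```

View pics/w4.png

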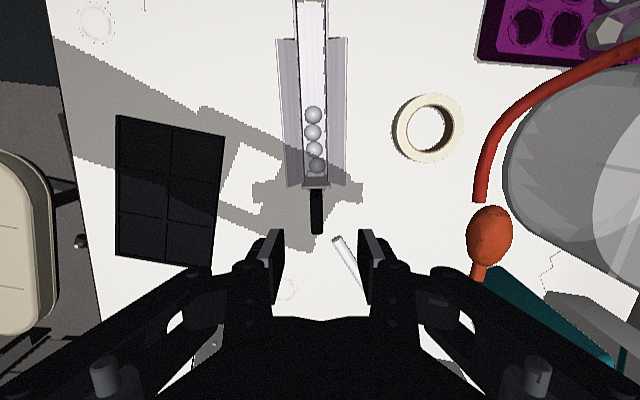

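Run:
```python
from h import *
f=np.load('w4.npz'); p=(f['p'],f['R'])
for n,u,v,z in [('tabF',316.5,191,.076),('tabE',317,234,.076),('flL',278,38,.064),('flR',347,38,.064),('ball1',316,165,.024),('ball4',314,114,.03),('chFl',294,0,.055),('chFr',327,0,.055)]: print(n,ray('wrist',u,v,z,p).round(4))
```

```text
tabF [ 0.6341 -0.2103  0.076 ]
tabE [ 0.6376 -0.2531  0.076 ]
flL [ 0.5934 -0.0847  0.064 ]
flR [ 0.6505 -0.0803  0.064 ]
ball1 [ 0.6326 -0.1954  0.024 ]
ball4 [ 0.6269 -0.1427  0.03  ]
chFl [ 0.6045 -0.0534  0.055 ]
chFr [ 0.6318 -0.0513  0.055 ]
```

All four balls lie in a row against the chute's back wall (column ~315, rows 114–165). The tab top shows at (316,191) to (317,234). Next I grasp the handle.

Call:
{"api": "arm_command", "payload": {
  "series": [
    [[0.9,1.3,0],[-0.019,-0.005,0.02],0.53],
    [[0.9,1.3,0],[-0.019,-0.005,0.05],0.53],
    [[0.9,1.3,0],[-0.019,-0.005,0.08],0.53],
    [[0.9,1.3,0],[-0.019,-0.005,0.105],0.53],
    [[0.9,1.3,0],[-0.019,-0.005,0.125],0.53],
    [[0.9,1.3,0],[-0.019,-0.005,0.144],0.53],
    [[0.9,1.3,0],[-0.019,-0.005,0.144],0.53],
    [[0.9,1.3,0],[-0.019,-0.005,0.144],0.53]
  ]
}}

```text
time_s: 15.68
ee_pos: [0.6341, -0.2328, 0.037]
eef_rot: [[-0.074, 0.997, -0.003], [0.997, 0.074, 0.001], [0.002, -0.003, -1.0]]
ft_force: [0.0, -0.4, -0.1]
gripper_width: 0.0402
```

Call:
{"api": "arm_command", "payload": {
  "series": [
    [[0,0,0],[0,0.001,0],0.7],
    [[0,0,0],[0,0.001,0],0.8],
    [[0,0,0],[0,0.001,0],0.9],
    [[0,0,0],[0,0.001,0],1],
    [[0,0,0],[0,0.001,0],1],
    [[0,0,0],[0,0.001,0],1],
    [[0,0,0],[0,0.001,0],1]
  ],
  "grip_force": 100
}}

```text
time_s: 16.27
ee_pos: [0.6362, -0.2331, 0.0392]
eef_rot: [[-0.074, 0.997, -0.0], [0.997, 0.074, 0.0], [0.0, -0.0, -1.0]]
ft_force: [-1.3, 0.5, 6.5]
gripper_width: 0.0108
```

Call:
{"api": "arm_command", "payload": {
  "series": [
    [[0,1,0],[0,0,-0.004],1],
    [[0,2,0],[0,0,-0.01],1],
    [[0,2.5,0],[0,0,-0.02],1],
    [[0,2.5,0],[0,0,-0.035],1],
    [[0,2.5,0],[0,0,-0.05],1],
    [[0,2.5,0],[0,0,-0.07],1],
    [[0,2.5,0],[0,0,-0.085],1],
    [[0,2.5,0],[0,0,-0.1],1],
    [[0,2.5,0],[0,0,-0.1],1]
  ]
}}

```text
time_s: 17.02
ee_pos: [0.6387, -0.2342, 0.145]
eef_rot: [[-0.074, 0.997, 0.004], [0.996, 0.074, 0.04], [0.04, 0.007, -0.999]]
ft_force: [1.0, -0.5, -2.1]
gripper_width: 0.0109
```

Run:
```python
from h import *
p=pose(); im=grab_frame('wrist'); cv2.imwrite('pics/w5.png',im[:,:,::-1])
t=grab_frame('top'); cv2.imwrite('pics/t5.png',t[:,:,::-1]); s=grab_frame('side'); cv2.imwrite('pics/s5.png',s[:,:,::-1])
a=cv2.resize(im,(480,300)); b=cv2.resize(s[120:320,200:460],(390,300)); c=cv2.resize(t[110:300,210:475],(418,300))
o=np.zeros((600,800,3),np.uint8); o[:300,:480]=a; o[300:,:390]=b; o[300:,390:800]=c[:,:410]
cv2.imwrite('pics/m5.png',o[:,:,::-1])
```

```text
(no output)
```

View pics/m5.png

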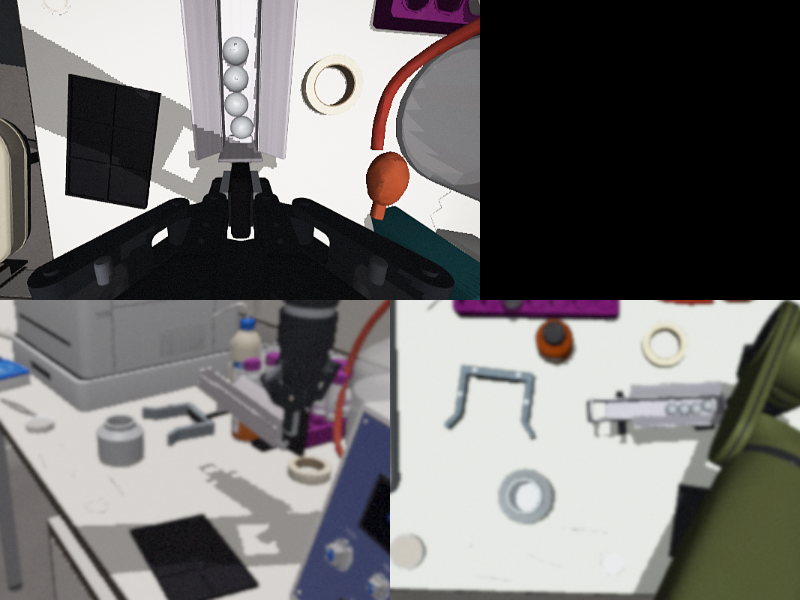

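Run:
```python
from h import *
p=np.array([.6387,-.2342,.145]);R=pose()[1]
X=p+R@[.198,0,.006]; print(X,proj('top',X),proj('side',X),ray('top',341.9,179.8,.147))
t=cv2.imread('pics/t5.png'); g=t[160:205,325:425]; cv2.imwrite('pics/c5.png',cv2.resize(g,None,fx=8,fy=8,interpolation=cv2.INTER_CUBIC))
# jar mask: circle
gr=cv2.cvtColor(t,cv2.COLOR_BGR2GRAY)[195:275,250:345]
m=(gr<185).astype(np.uint8); n,l,s,c=cv2.connectedComponentsWithStats(m)
i=1+np.argmax(s[1:,4]); print(s[i],c[i]+[250,195])
```

```text
[ 0.623994   -0.03667454  0.14772508] [340.35847912 179.01787146] [340.91857271 175.80651059] [ 0.62242252 -0.04014049  0.147     ]
[ 29  23  36  34 683] [296.54904832 234.284041  ]
```

View pics/c5.png

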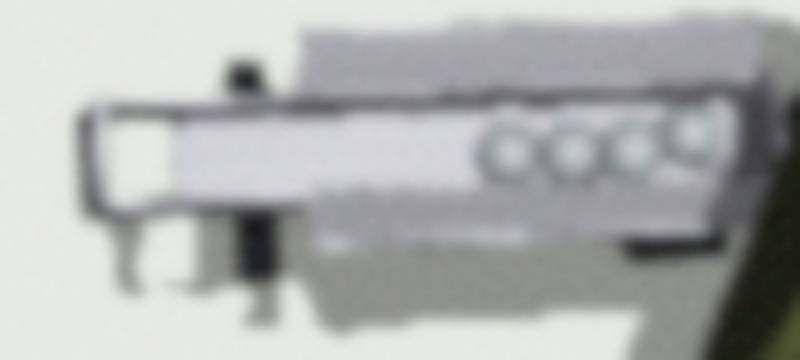

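Call:
{"api": "arm_command", "payload": {
  "series": [
    [[0,0,0],[0.004,-0.003,0],1],
    [[0,0,0],[0.012,-0.011,0],1],
    [[0,0,0],[0.023,-0.023,0.001],1],
    [[0,0,0],[0.035,-0.034,0.001],1],
    [[0,0,0],[0.049,-0.047,0.002],1],
    [[0,0,0],[0.063,-0.061,0.002],1],
    [[0,0,0],[0.077,-0.075,0.003],1],
    [[0,0,0],[0.09,-0.087,0.003],1],
    [[0,0,0],[0.1,-0.097,0.004],1],
    [[0,0,0],[0.108,-0.105,0.004],1],
    [[0,0,0],[0.114,-0.111,0.004],1],
    [[0,0,0],[0.1165,-0.113,0.004],1]
  ]
}}

```text
time_s: 18.17
ee_pos: [0.5134, -0.1243, 0.1393]
eef_rot: [[-0.075, 0.997, -0.006], [0.996, 0.075, 0.044], [0.045, -0.002, -0.999]]
ft_force: [-0.2, -0.2, -3.3]
gripper_width: 0.0111
```

Call:
{"api": "arm_command", "payload": {
  "series": [
    [[0,0,0],[0,0,0.005],1],
    [[0,0,0],[0,0,0.015],1],
    [[0,0,0],[-0.001,0,0.023],1],
    [[0,0,0],[-0.001,0,0.027],1],
    [[0,0,0],[-0.001,0,0.027],1]
  ]
}}

```text
time_s: 18.58
ee_pos: [0.5122, -0.1239, 0.11]
eef_rot: [[-0.074, 0.997, -0.009], [0.996, 0.074, 0.046], [0.046, -0.006, -0.999]]
ft_force: [0.7, -0.2, -3.1]
gripper_width: 0.0116
```

Run:
```python
from h import *
p=pose(); print(p); print('outlet pred',p[0]+p[1]@[.194,-.0015,.006], r.sense()['gripper_width'])
t=grab_frame('top'); s=grab_frame('side')
cv2.imwrite('pics/t6.png',t[:,:,::-1]);cv2.imwrite('pics/s6.png',s[:,:,::-1])
a=cv2.resize(t[195:270,255:395],None,fx=4,fy=4,interpolation=cv2.INTER_CUBIC)
b=cv2.resize(s[160:260,230:370],None,fx=4,fy=4,interpolation=cv2.INTER_CUBIC)[:300]
cv2.imwrite('pics/m6.png',np.vstack([a,b])[:600,:,::-1])
```

```text
(array([ 0.51222942, -0.12392673,  0.10997314]), array([[-0.07395634,  0.99721803, -0.00930921],
       [ 0.99618787,  0.07430654,  0.04569763],
       [ 0.04626223, -0.00589409, -0.99891194]]))
outlet pred [0.49633021 0.06949645 0.11296339] 0.01158962464102397
```

View pics/m6.png

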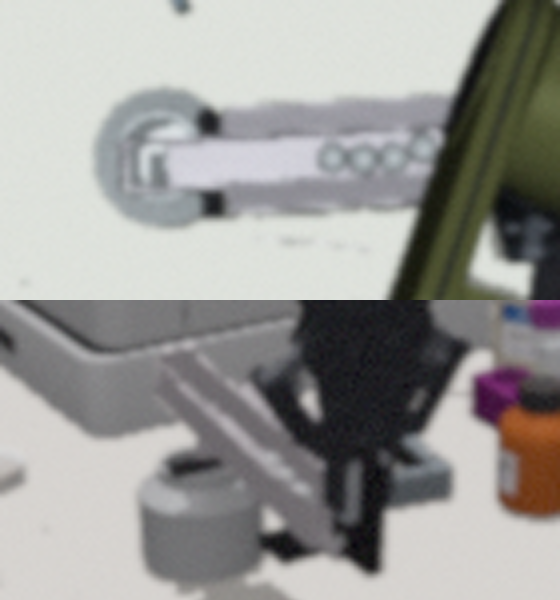

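Run:
```python
from h import *
print('outlet',ray('top',292.9,235.6,.113),'jar',ray('top',296.0,234.3,.045), 'mouth px', proj('top',np.r_[ray('top',296.0,234.3,.045)[:2],.07]))
```

```text
outlet [0.49721878 0.06742468 0.113     ] jar [0.50118837 0.06511691 0.045     ] mouth px [295.28348567 234.14766799]
```

Call:
{"api": "arm_command", "payload": {
  "series": [
    [[0,0,0],[-0.002,0.002,0],1],
    [[0,0,0],[-0.003,0.004,0],1],
    [[0,-2,0],[-0.0025,0.004,-0.006],1],
    [[0,-4,0],[-0.002,0.004,-0.012],1],
    [[0,-6,0],[-0.001,0.004,-0.018],1],
    [[0,-8,0],[-0.0005,0.004,-0.024],1],
    [[0,-10,0],[0.001,0.004,-0.03],1],
    [[0,-12,0],[0.003,0.004,-0.0355],1],
    [[0,-13,0],[0.0035,0.004,-0.0385],1],
    [[0,-13,0],[0.0035,0.004,-0.0385],1],
    [[0,-13,0],[0.0035,0.004,-0.0385],1]
  ]
}}

```text
time_s: 19.6
ee_pos: [0.5174, -0.122, 0.1505]
eef_rot: [[-0.074, 0.997, 0.011], [0.981, 0.075, -0.18], [-0.18, -0.003, -0.984]]
ft_force: [0.8, 1.7, -3.2]
gripper_width: 0.011
```

Run:
```python
from h import *
p=pose(); print(p); print('outlet pred',p[0]+p[1]@[.194,-.0015,.006], r.sense()['gripper_width'])
t=grab_frame('top'); s=grab_frame('side')
a=cv2.resize(t[195:270,255:395],None,fx=4,fy=4,interpolation=cv2.INTER_CUBIC)
b=cv2.resize(s[160:260,230:370],None,fx=4,fy=4,interpolation=cv2.INTER_CUBIC)[:300]
cv2.imwrite('pics/m7.png',np.vstack([a,b])[:600,:,::-1])
```

```text
(array([ 0.51743905, -0.1220124 ,  0.15049856]), array([[-0.07412903,  0.9971913 ,  0.01069574],
       [ 0.98082261,  0.07484244, -0.17996003],
       [-0.18025507, -0.00284964, -0.98361577]]))
outlet pred [0.5016264  0.06707517 0.10963166] 0.011031105236523044
```

View pics/m7.png

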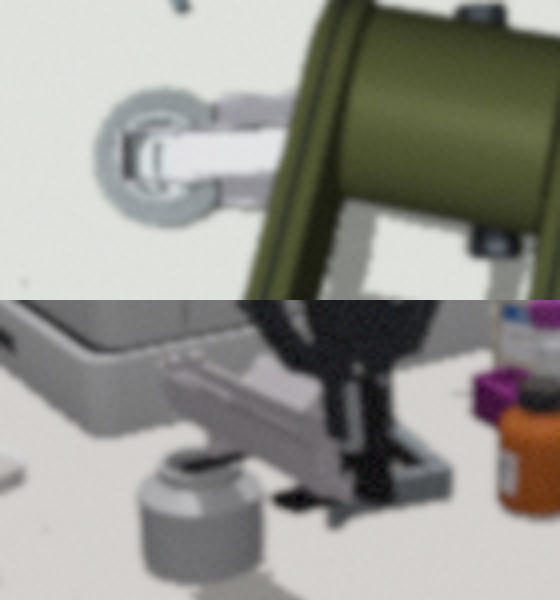

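Call:
{"api": "arm_command", "payload": {
  "series": [
    [[0,-0.7,0],[-0.001,0,-0.001],1],
    [[0,-1.4,0],[-0.001,0,-0.002],1],
    [[0,-2.1,0],[-0.001,0,-0.003],1],
    [[0,-2.8,0],[-0.001,0,-0.005],1],
    [[0,-3.5,0],[-0.001,0,-0.006],1],
    [[0,-4.2,0],[0,0,-0.008],1],
    [[0,-5,0],[0,0,-0.01],1],
    [[0,-6,0],[0,0,-0.012],1],
    [[0,-6,0],[0,0,-0.012],1],
    [[0,-6,0],[0,0,-0.012],1],
    [[0,-6,0],[0,0,-0.012],1],
    [[0,-6,0],[0,0,-0.012],1]
  ]
}}

```text
time_s: 20.7
ee_pos: [0.517, -0.1202, 0.1619]
eef_rot: [[-0.072, 0.997, 0.017], [0.957, 0.074, -0.281], [-0.282, -0.004, -0.959]]
ft_force: [0.4, 1.3, -0.8]
gripper_width: 0.0111
```

Call:
{"api": "arm_command", "payload": {
  "series": [
    [[0,-1.5,0],[0,0,-0.005],1],
    [[0,-3,0],[0.001,0,-0.01],1],
    [[0,-4.5,0],[0.001,0,-0.015],1],
    [[0,-6,0],[0.0015,0,-0.02],1],
    [[0,-8,0],[0.003,0,-0.027],1],
    [[0,-10,0],[0.004,0,-0.034],1],
    [[0,-10,0],[0.004,0,-0.034],1],
    [[0,-10,0],[0.004,0,-0.034],1],
    [[0,-10,0],[0.004,0,-0.034],1],
    [[0,-10,0],[0.004,0,-0.034],1],
    [[0,-10,0],[0.004,0,-0.034],1],
    [[0,-10,0],[0.004,0,-0.034],1]
  ]
}}

```text
time_s: 21.7
ee_pos: [0.516, -0.1071, 0.1931]
eef_rot: [[-0.067, 0.997, 0.029], [0.894, 0.073, -0.443], [-0.444, -0.004, -0.896]]
ft_force: [-0.0, 0.2, -2.1]
gripper_width: 0.0109
```

Run:
```python
from h import *
p=pose(); print(p); print('outlet pred',p[0]+p[1]@[.194,-.0015,.006], r.sense()['gripper_width'])
t=grab_frame('top'); s=grab_frame('wrist')
a=cv2.resize(t[195:270,255:395],None,fx=4,fy=4,interpolation=cv2.INTER_CUBIC)
b=cv2.resize(s[:,40:640],(560,373))[:300]
cv2.imwrite('pics/m8.png',np.vstack([a,b])[:600,:,::-1])
```

```text
(array([ 0.51601516, -0.10714551,  0.19311371]), array([[-0.06735126,  0.99730889,  0.02896188],
       [ 0.89357627,  0.07320777, -0.44290188],
       [-0.44383022, -0.00395036, -0.89610219]]))
outlet pred [0.50162682 0.06344107 0.10163996] 0.01092361295304059
```

View pics/m8.png

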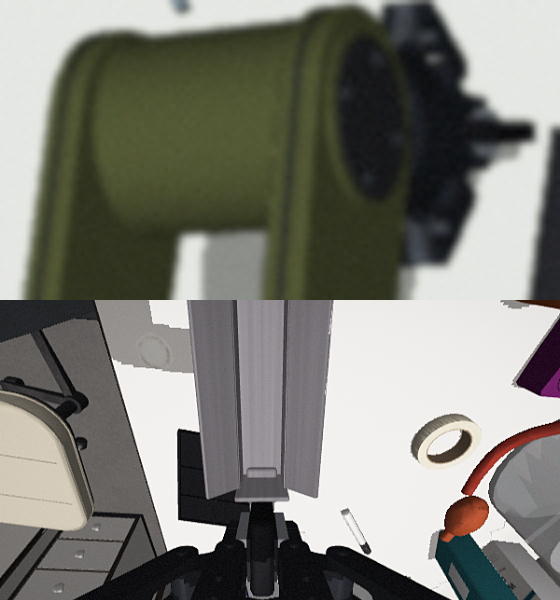

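Call:
{"api": "arm_command", "payload": {
  "series": [
    [[0,0,0],[0,0,0],1],
    [[0,0,0],[0,0,0],1],
    [[0,0,0],[0,0,0],1],
    [[0,0,0],[-0.0066,0,-0.0135],1],
    [[0,0,0],[-0.0133,0,-0.027],1],
    [[0,4,0],[-0.013,0,-0.0134],1],
    [[0,8.5,0],[-0.0115,0,0.002],1],
    [[0,13,0],[-0.0096,0,0.0169],1],
    [[0,17.5,0],[-0.006,0,0.0317],1],
    [[0,22,0],[-0.0014,0,0.0462],1],
    [[0,26,0],[0.0037,0,0.0587],1],
    [[0,26,0],[0.0037,0,0.0587],1]
  ]
}}

```text
time_s: 22.8
ee_pos: [0.517, -0.1318, 0.1384]
eef_rot: [[-0.071, 0.997, -0.005], [0.997, 0.071, -0.006], [-0.005, -0.006, -1.0]]
ft_force: [-0.7, -0.1, -2.4]
gripper_width: 0.0107
```

Run:
```python
from h import *
p=pose(); print(p); print('outlet pred',p[0]+p[1]@[.194,-.0015,.006])
t=grab_frame('top'); s=grab_frame('wrist')
```

```text
(array([ 0.5169992 , -0.13176281,  0.13837942]), array([[-0.07108036,  0.99745675, -0.00525407],
       [ 0.99745718,  0.0710511 , -0.00555995],
       [-0.0051725 , -0.00563591, -0.99997074]]))
outlet pred [0.5016819  0.06160394 0.13138459]
```

Call:
{"api": "arm_command", "payload": {
  "series": [
    [[0,0,0],[-0.006,0.006,0],1],
    [[-0.3,0.3,0],[-0.018,0.018,0],1],
    [[-0.3,0.3,0],[-0.032,0.032,0],1],
    [[-0.3,0.3,0],[-0.046,0.046,0],1],
    [[-0.3,0.3,0],[-0.06,0.061,0],1],
    [[-0.3,0.3,0],[-0.074,0.076,0],1],
    [[-0.3,0.3,0],[-0.088,0.09,0],1],
    [[-0.3,0.3,0],[-0.1,0.102,0],1],
    [[-0.3,0.3,0],[-0.107,0.109,0],1],
    [[-0.3,0.3,0],[-0.109,0.1115,0],1],
    [[-0.3,0.3,0],[-0.109,0.1115,0],1],
    [[-0.3,0.3,0],[-0.109,0.1115,0],1]
  ]
}}

```text
time_s: 23.9
ee_pos: [0.637, -0.2306, 0.1411]
eef_rot: [[-0.073, 0.997, 0.002], [0.997, 0.073, -0.003], [-0.003, 0.002, -1.0]]
ft_force: [-0.5, -0.1, -1.6]
gripper_width: 0.0108
```

Run:
```python
from h import *
p=pose(); print(p)
t=grab_frame('top'); s=grab_frame('wrist'); q=grab_frame('side')
a=cv2.resize(t[150:280,230:430],None,fx=4,fy=4,interpolation=cv2.INTER_CUBIC)[:400]
a=cv2.resize(t[140:280,220:430],(600,400),interpolation=cv2.INTER_CUBIC)
b=cv2.resize(q[160:260,230:390],(320,200)); c=cv2.resize(s[:250],(280,200)) 
cv2.imwrite('pics/m9.png',np.vstack([a,np.hstack([b,c])])[:,:,::-1]); cv2.imwrite('pics/t9.png',t[:,:,::-1])
```

```text
(array([ 0.63704849, -0.23058528,  0.14112013]), array([[-0.07337262,  0.99730197,  0.00228809],
       [ 0.99729967,  0.07337927, -0.00297545],
       [-0.00313532,  0.00206359, -0.99999296]]))
```

View pics/m9.png

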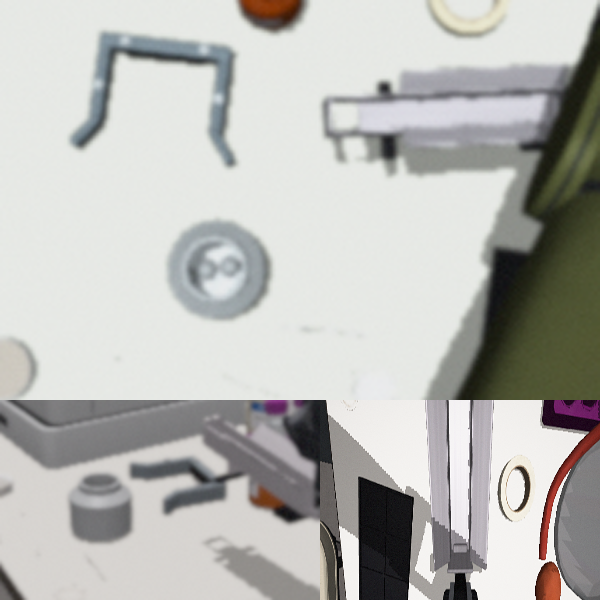

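The chute is empty and balls show in the jar mouth (218,268). The bench is clear and the jar hasn't moved. Next I set the chute down.

Call:
{"api": "arm_command", "payload": {
  "series": [
    [[0,0,0],[0,0,0.015],1],
    [[0,0,0],[0,0,0.04],1],
    [[0,0,0],[0,0,0.065],1],
    [[0,0,0],[0,0,0.08],1],
    [[0,0,0],[0,0,0.09],1],
    [[0,0,0],[0,0,0.095],1],
    [[0,0,0],[0,0,0.098],1],
    [[0,0,0],[0,0,0.1],1],
    [[0,0,0],[0,0,0.101],1],
    [[0,0,0],[0,0,0.102],1]
  ]
}}

```text
time_s: 24.88
ee_pos: [0.6378, -0.2313, 0.0403]
eef_rot: [[-0.073, 0.997, 0.004], [0.997, 0.073, -0.004], [-0.004, 0.004, -1.0]]
ft_force: [-0.4, 0.5, -1.8]
gripper_width: 0.0106
```

Call:
{"api": "arm_command", "payload": {
  "series": [
    [[0,0,0],[0,0,0.001],1],
    [[0,0,0],[0,0,0.0015],1],
    [[0,0,0],[0,0,0.002],1],
    [[0,0,0],[0,0,0.002],1]
  ]
}}

```text
time_s: 25.22
ee_pos: [0.6385, -0.2318, 0.0395]
eef_rot: [[-0.073, 0.997, 0.006], [0.997, 0.073, -0.005], [-0.005, 0.006, -1.0]]
ft_force: [0.0, -1.4, 2.4]
gripper_width: 0.0109
```

Call:
{"api": "arm_command", "payload": {
  "series": [
    [[0,0,0],[0,0,0.0015],0.8],
    [[0,0,0],[0,0,0.0015],0.6],
    [[0,0,0],[0,0,0.0015],0.53],
    [[0,0,0],[0,0,0.0015],0.53],
    [[0,0,0],[0,0,-0.02],0.53],
    [[0,0,0],[0,0,-0.055],0.5],
    [[0.35,0.3,0],[0,0,-0.09],0.41],
    [[0.35,0.3,0],[0,0,-0.12],0.41],
    [[0.35,0.3,0],[0.03,-0.02,-0.12],0.41],
    [[0.35,0.3,0],[0.06,-0.035,-0.12],0.41],
    [[0.35,0.3,0],[0.09,-0.05,-0.12],0.41],
    [[0.35,0.3,0],[0.12,-0.065,-0.12],0.41]
  ],
  "grip_force": 30
}}

```text
time_s: 26.22
ee_pos: [0.5633, -0.1153, 0.1586]
eef_rot: [[-0.072, 0.997, -0.0], [0.997, 0.072, 0.0], [0.0, -0.0, -1.0]]
ft_force: [1.0, 0.9, 1.0]
gripper_width: 0.0506
```

Run:
```python
from h import *
p=pose(); print(p)
t=grab_frame('top'); g=cv2.cvtColor(t,cv2.COLOR_RGB2GRAY)
cv2.imwrite('pics/t10.png',t[:,:,::-1])
x=g[195:280,240:350]; n,l,s,c=cv2.connectedComponentsWithStats((x<185).astype(np.uint8))
i=1+np.argmax(s[1:,4]); print(s[i],s[i][:2]+s[i][2:4]/2+[240,195])
```

```text
(array([ 0.56325088, -0.11527819,  0.15859115]), array([[-7.22756744e-02,  9.97384667e-01, -2.30397909e-04],
       [ 9.97384626e-01,  7.22757527e-02,  3.51858854e-04],
       [ 3.67590808e-04, -2.04364497e-04, -9.99999912e-01]]))
[ 39  22  36  35 829] [297.  234.5]
```

Call:
{"api": "arm_command", "payload": {
  "series": [
    [[0,0,0],[0.03,-0.013,0],0.41],
    [[0,0,0],[0.06,-0.027,0],0.41],
    [[0,0,0],[0.09,-0.04,0],0.41],
    [[0,0,0],[0.1094,-0.049,0.02],0.41],
    [[0,0,0],[0.1094,-0.049,0.05],0.41],
    [[0,0,0],[0.1094,-0.049,0.08],0.41],
    [[0,0,0],[0.1094,-0.049,0.11],0.41],
    [[0,0,0],[0.1094,-0.049,0.13],0.41],
    [[0,0,0],[0.1094,-0.049,0.143],0.41],
    [[0,0,0],[0.1094,-0.049,0.1455],0.41],
    [[0,0,0],[0.1094,-0.049,0.1455],0.41]
  ]
}}

```text
time_s: 27.18
ee_pos: [0.5016, -0.0045, 0.0117]
eef_rot: [[-0.075, 0.997, -0.007], [0.997, 0.075, 0.005], [0.005, -0.007, -1.0]]
ft_force: [-0.3, 0.3, -0.1]
gripper_width: 0.0504
```

Call:
{"api": "arm_command", "payload": {
  "series": [
    [[-0.4,-0.3,0],[0,0.005,0],0.41],
    [[-0.4,-0.3,0],[0.008,0.005,0],0.41],
    [[-0.4,-0.3,0],[0.016,0.005,0],0.41],
    [[-0.4,-0.3,0],[0.022,0.005,0],0.41],
    [[-0.4,-0.3,0],[0.028,0.005,0],0.41],
    [[-0.4,-0.3,0],[0.036,0.005,0],0.41],
    [[-0.4,-0.3,0],[0.045,0.005,0],0.41],
    [[-0.4,-0.3,0],[0.054,0.005,0],0.41],
    [[-0.4,-0.3,0],[0.063,0.005,0],0.41],
    [[-0.4,-0.3,0],[0.072,0.005,0],0.41],
    [[-0.4,-0.3,0],[0.081,0.005,0],0.41],
    [[-0.4,-0.3,0],[0.087,0.005,0],0.41]
  ]
}}

```text
time_s: 28.18
ee_pos: [0.5003, 0.0833, 0.0125]
eef_rot: [[-0.076, 0.997, 0.001], [0.997, 0.076, -0.001], [-0.001, 0.001, -1.0]]
ft_force: [1.0, -5.5, 2.1]
gripper_width: 0.0505
```

Run:
```python
from h import *
p=pose(); print(p)
t=grab_frame('top'); cv2.imwrite('pics/t11.png',t[:,:,::-1]); s=grab_frame('side')
a=cv2.resize(t[120:280,210:410],(600,480),interpolation=cv2.INTER_CUBIC)
b=cv2.resize(s[150:270,200:360],(160,120))
o=np.zeros((600,600,3),np.uint8);o[:480]=a;o[480:,:160]=b
cv2.imwrite('pics/m11.png',o[:,:,::-1])
```

```text
(array([0.5002559 , 0.08330063, 0.01249759]), array([[-0.07615211,  0.99709554,  0.00115584],
       [ 0.99709561,  0.07615329, -0.00101457],
       [-0.00109965,  0.00107522, -0.99999882]]))
```

View pics/m11.png

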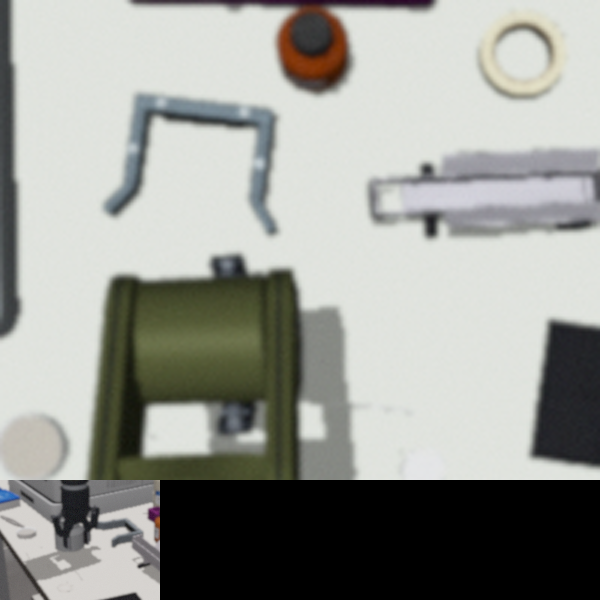

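Call:
{"api": "arm_command", "payload": {
  "series": [
    [[0,0,0],[0.005,0,0],0.41],
    [[0,0,0],[0.008,0,0],0.41],
    [[0,0,0],[0.008,0,0],0.41],
    [[0,0,0],[-0.01,0,0],0.41],
    [[0,0,0],[-0.04,0,0],0.41],
    [[0,0,0],[-0.06,0,-0.03],0.41],
    [[0,0,0],[-0.08,0,-0.065],0.41],
    [[0,0,0],[-0.1,0,-0.1],0.41],
    [[0,0,-7],[-0.13,0,-0.13],0.41],
    [[0,0,-14],[-0.16,-0.01,-0.14],0.41],
    [[0,0,-21],[-0.18,-0.02,-0.14],0.41],
    [[0,0,-28],[-0.2,-0.03,-0.14],0.41]
  ]
}}

```text
time_s: 29.28
ee_pos: [0.4856, -0.119, 0.1536]
eef_rot: [[-0.54, 0.842, 0.004], [0.842, 0.54, 0.001], [-0.001, 0.004, -1.0]]
ft_force: [0.9, 0.8, -0.2]
gripper_width: 0.0505
```

Run:
```python
from h import *
p=pose(); print(p)
t=grab_frame('top'); g=cv2.cvtColor(t,cv2.COLOR_RGB2GRAY)
cv2.imwrite('pics/t12.png',t[:,:,::-1])
x=g[195:280,225:350]; n,l,s,c=cv2.connectedComponentsWithStats((x<185).astype(np.uint8))
for i in range(1,n):
  if s[i,4]>200:
    q=s[i][:2]+s[i][2:4]/2+[224.5,194.5]; print(s[i],q,ray('top',*q,.045))
# rail inner edges at several rows: dock blue-grey, row profiles
for v in (165,170,175,180):
    row=g[v,235:315].astype(int); print(v,row.tolist())
for u in (265,275,285): print(u,g[145:170,u].tolist())
```

```text
(array([ 0.48561621, -0.11899266,  0.15358532]), array([[-5.39701863e-01,  8.41848751e-01,  3.54675428e-03],
       [ 8.41855905e-01,  5.39700527e-01,  1.40580188e-03],
       [-7.30712597e-04,  3.74456993e-03, -9.99992722e-01]]))
[ 26  24  37  35 956] [269. 236.] [0.49560108 0.13051144 0.045     ]
165 [220, 222, 218, 221, 219, 220, 221, 220, 219, 219, 218, 220, 219, 221, 220, 218, 214, 194, 159, 133, 120, 109, 82, 80, 133, 187, 215, 219, 220, 219, 220, 220, 220, 219, 220, 221, 221, 220, 221, 219, 219, 220, 221, 221, 220, 221, 219, 221, 219, 220, 218, 219, 218, 220, 218, 220, 219, 220, 217, 204, 167, 135, 126, 119, 105, 102, 142, 189, 214, 219, 220, 219, 219, 219, 220, 219, 220, 220, 219, 219]
170 [220, 220, 220, 221, 219, 219, 220, 219, 220, 219, 220, 219, 220, 221, 219, 218, 206, 184, 176, 170, 148, 109, 85, 124, 182, 210, 219, 220, 220, 220, 220, 220, 219, 219, 221, 219, 219, 219, 219, 220, 220, 220, 221, 219, 220, 220, 219, 220, 220, 220, 221, 220, 220, 219, 220, 220, 219, 219, 211, 186, 153, 129, 122, 109, 98, 129, 175, 206, 217, 220, 221, 221, 219, 220, 220, 221, 220, 219, 220,
[... 492 characters left out ...]
2, 154, 127, 115, 99, 76, 83, 136, 191, 213, 220, 220, 219, 222, 219, 221, 220, 220, 220, 219, 221, 220, 220, 220, 220, 220, 221, 219, 220, 220, 219, 220, 219, 220, 220, 221, 220, 221, 220, 220, 220, 217, 205, 172, 136, 128, 121, 106, 99, 140, 191, 214, 220, 219, 220, 220, 219, 218, 221, 219, 219, 220, 220, 221, 220]
265 [219, 220, 220, 220, 219, 214, 198, 172, 158, 153, 143, 116, 76, 61, 104, 160, 203, 216, 219, 219, 220, 220, 221, 220, 220]
275 [219, 220, 220, 219, 221, 220, 218, 205, 171, 140, 134, 130, 117, 84, 51, 77, 142, 194, 215, 220, 219, 219, 221, 220, 219]
285 [218, 220, 218, 218, 220, 219, 219, 218, 204, 171, 140, 130, 130, 120, 92, 62, 84, 150, 197, 216, 218, 220, 220, 219, 221]
```

Run:
```python
from h import *
M=[]
for v,l,r_ in [(165,259.6,294.9),(170,258.8,294.5),(175,258.1,294.1),(180,257.6,293.0)]:
    L=ray('top',l,v,0);Rr=ray('top',r_,v,.026); M.append(((L+Rr)/2)[:2]); print(L[:2],Rr[:2],np.linalg.norm(L-Rr)*np.cos(.1),M[-1])
# back stop inner face bottom edge (z=0) at u=265,275,285
B=[ray('top',u,v,0)[:2] for u,v in [(265,160.2),(275,161.5),(285,162.4)]]; print(B)
M=np.array(M);B=np.array(B)
a=np.polyfit(B[:,1],B[:,0],1)[0]; ax=np.polyfit(M[:,0],M[:,1],1)[0]; print('yaw from back',-np.arctan(a),'from rails',np.arctan(ax))
```

```text
[0.67706437 0.16676039] [0.67443451 0.07405539] 0.09583668386160966 [0.67574944 0.12040789]
[0.66403946 0.1683456 ] [0.66174764 0.07469691] 0.09673226327626559 [0.66289355 0.12152126]
[0.65104852 0.1696706 ] [0.64908882 0.07533702] 0.0973817049686356 [0.65006867 0.12250381]
[0.63809694 0.17047975] [0.6364209  0.07772535] 0.09586278824922739 [0.63725892 0.12410255]
[array([0.68984163, 0.153306  ]), array([0.68698917, 0.12745052]), array([0.68518013, 0.10165544])]
yaw from back -0.0900148093880879 from rails -0.09376998588006855
```

Call:
{"api": "arm_command", "payload": {
  "series": [
    [[0,0,-6],[0.03,0.01,0],0.41],
    [[0,0,-12],[0.06,0.02,0],0.41],
    [[0,0,-18],[0.09,0.029,0],0.41],
    [[0,0,-24],[0.12,0.038,0],0.41],
    [[0,0,-30],[0.15,0.048,0],0.41],
    [[0,0,-36],[0.18,0.057,0],0.41],
    [[0,0,-42],[0.205,0.065,0],0.41],
    [[0,0,-48],[0.23,0.073,0],0.41],
    [[0,0,-54.5],[0.25,0.08,0],0.41],
    [[0,0,-54.5],[0.25,0.08,0],0.41],
    [[0,0,-54.5],[0.25,0.08,0],0.41]
  ]
}}

```text
time_s: 30.25
ee_pos: [0.4148, 0.1331, 0.152]
eef_rot: [[-0.999, 0.045, -0.0], [0.045, 0.999, 0.0], [0.0, 0.0, -1.0]]
ft_force: [0.5, 0.3, -0.2]
gripper_width: 0.0501
```

Call:
{"api": "arm_command", "payload": {
  "series": [
    [[0,0,0],[0,0.001,0.03],0.41],
    [[0,0,0],[0,0.001,0.065],0.41],
    [[0,0,0],[0,0.001,0.1],0.41],
    [[0,0,0],[0,0.001,0.125],0.41],
    [[0,0,0],[0,0.001,0.138],0.41],
    [[0,0,0],[0,0.001,0.1395],0.41],
    [[0,0,0],[0,0.001,0.1395],0.41]
  ]
}}

```text
time_s: 30.83
ee_pos: [0.4142, 0.1333, 0.0116]
eef_rot: [[-0.999, 0.048, -0.003], [0.048, 0.999, -0.0], [0.003, -0.0, -1.0]]
ft_force: [0.1, -0.7, -0.5]
gripper_width: 0.0503
```

Call:
{"api": "arm_command", "payload": {
  "series": [
    [[0,0,0],[-0.012,0,0],0.41],
    [[0,0,0],[-0.024,0,0],0.41],
    [[0,0,0],[-0.033,0,0],0.41],
    [[0,0,0],[-0.04,0,0],0.41],
    [[0,0,0],[-0.05,0,0],0.41],
    [[0,0,0],[-0.06,0,0],0.41],
    [[0,0,0],[-0.07,0,0],0.41],
    [[0,0,0],[-0.08,0,0],0.41],
    [[0,0,0],[-0.09,0,0],0.41],
    [[0,0,0],[-0.1,0,0],0.41],
    [[0,0,0],[-0.11,0.001,0],0.41],
    [[0,0,0],[-0.118,0.001,0],0.41]
  ]
}}

```text
time_s: 31.83
ee_pos: [0.532, 0.1287, 0.0123]
eef_rot: [[-0.999, 0.049, -0.005], [0.049, 0.999, -0.0], [0.005, -0.0, -1.0]]
ft_force: [-7.8, 0.4, 6.9]
gripper_width: 0.0504
```

Run:
```python
from h import *
p=pose(); print(p)
s=grab_frame('wrist'); t=grab_frame('top')
cv2.imwrite('pics/m13.png',np.hstack([cv2.resize(s,(480,300)),cv2.resize(t[120:280,210:380],(319,300))])[:,:,::-1])
```

```text
(array([0.53201021, 0.12865796, 0.01230845]), array([[-9.98795096e-01,  4.87863107e-02, -5.31519267e-03],
       [ 4.87870462e-02,  9.98809203e-01, -8.72785547e-06],
       [ 5.30843756e-03, -2.68029890e-04, -9.99985874e-01]]))
```

View pics/m13.png

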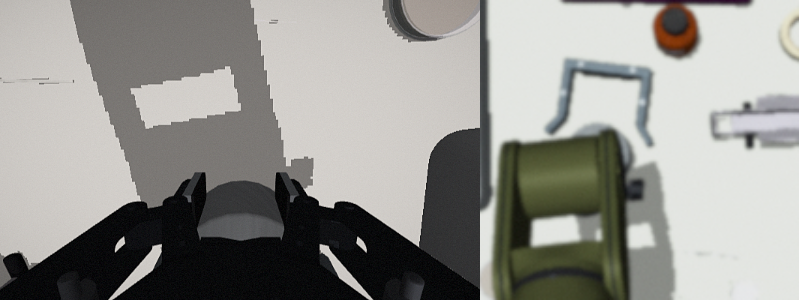

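Call:
{"api": "arm_command", "payload": {
  "series": [
    [[0,-0.3,0],[-0.008,0,0],0.41],
    [[0,-0.3,0],[-0.016,0,0],0.41],
    [[0,-0.3,0],[-0.024,0,0],0.41],
    [[0,-0.3,0],[-0.032,0.001,0],0.41],
    [[0,-0.3,0],[-0.039,0.001,0],0.41],
    [[0,-0.3,0],[-0.046,0.001,0],0.41],
    [[0,-0.3,0],[-0.053,0.001,0],0.41],
    [[0,-0.3,0],[-0.059,0.001,0],0.41],
    [[0,-0.3,0],[-0.062,0.001,0],0.41],
    [[0,-0.3,0],[-0.064,0.001,0],0.41]
  ]
}}

```text
time_s: 32.77
ee_pos: [0.5981, 0.1264, 0.0123]
eef_rot: [[-0.999, 0.049, 0.004], [0.049, 0.999, -0.0], [-0.004, 0.0, -1.0]]
ft_force: [-5.5, 0.2, -0.1]
gripper_width: 0.0506
```

Push force is still only sliding friction (~6 N), so I go on in small steps until it rises at the stop.

Call:
{"api": "arm_command", "payload": {
  "series": [
    [[0,0,0],[-0.002,0,0],0.41],
    [[0,0,0],[-0.003,0,0],0.41],
    [[0,0,0],[-0.004,0,0],0.41],
    [[0,0,0],[-0.005,0,0],0.41]
  ]
}}

```text
time_s: 33.1
ee_pos: [0.6022, 0.1262, 0.0123]
eef_rot: [[-0.999, 0.049, 0.002], [0.049, 0.999, -0.0], [-0.002, -0.0, -1.0]]
ft_force: [-7.7, -0.2, 3.2]
gripper_width: 0.0504
```

Call:
{"api": "arm_command", "payload": {
  "series": [
    [[0,0,0],[-0.002,0,0],0.41],
    [[0,0,0],[-0.003,0,0],0.41],
    [[0,0,0],[-0.004,0,0],0.41]
  ]
}}

```text
time_s: 33.35
ee_pos: [0.6023, 0.1263, 0.0123]
eef_rot: [[-0.999, 0.049, -0.009], [0.049, 0.999, -0.0], [0.009, -0.001, -1.0]]
ft_force: [-21.6, 0.6, 14.3]
gripper_width: 0.0505
```

Call:
{"api": "arm_command", "payload": {
  "series": [
    [[0,0,0],[-0.002,0,0],0.41],
    [[0,0,0],[-0.003,0,0],0.41],
    [[0,0,0],[-0.003,0,0],0.41]
  ]
}}

```text
time_s: 33.6
ee_pos: [0.602, 0.1262, 0.0123]
eef_rot: [[-0.999, 0.049, -0.017], [0.049, 0.999, -0.001], [0.017, -0.002, -1.0]]
ft_force: [-15.6, 0.3, 11.0]
gripper_width: 0.0506
```

The force jumped to 20 N with no further motion, so the jar is against the stop. I back off and check.

Call:
{"api": "arm_command", "payload": {
  "series": [
    [[0,0,0],[0.008,0,0],0.41],
    [[0,0,0],[0.025,0,0],0.41],
    [[0,-1,0],[0.05,0,0],0.41],
    [[0,-1,0],[0.075,0,-0.01],0.41],
    [[0,-1,0],[0.1,0,-0.04],0.41],
    [[0,-1,0],[0.12,0,-0.075],0.41],
    [[0,-1,0],[0.14,0.02,-0.11],0.41],
    [[0,-1,0],[0.16,0.05,-0.14],0.41],
    [[0,-1,0],[0.18,0.085,-0.15],0.41],
    [[0,-1,0],[0.18,0.12,-0.15],0.41],
    [[0,-1,0],[0.18,0.15,-0.15],0.41],
    [[0,-1,0],[0.18,0.15,-0.15],0.41]
  ]
}}

```text
time_s: 34.6
ee_pos: [0.4331, 0.2898, 0.1676]
eef_rot: [[-0.999, 0.044, 0.006], [0.044, 0.999, 0.003], [-0.006, 0.003, -1.0]]
ft_force: [-1.3, -0.3, 0.8]
gripper_width: 0.0504
```

Run:
```python
from h import *
print(pose()[0])
t=grab_frame('top'); s=grab_frame('side'); cv2.imwrite('pics/t14.png',t[:,:,::-1])
b=cv2.resize(s[140:300,230:430],(400,320)); a=cv2.resize(t[110:300,210:475],(800,574)[:2],interpolation=cv2.INTER_CUBIC)
a=cv2.resize(t[140:220,230:330],(400,320),interpolation=cv2.INTER_CUBIC)
c=cv2.resize(t[120:300,200:475],(400,262))
cv2.imwrite('pics/m14.png',np.vstack([np.hstack([a,b]),np.hstack([c,np.zeros_like(c)])])[:,:,::-1])
```

```text
[0.43314579 0.28981878 0.1676301 ]
```

View pics/m14.png

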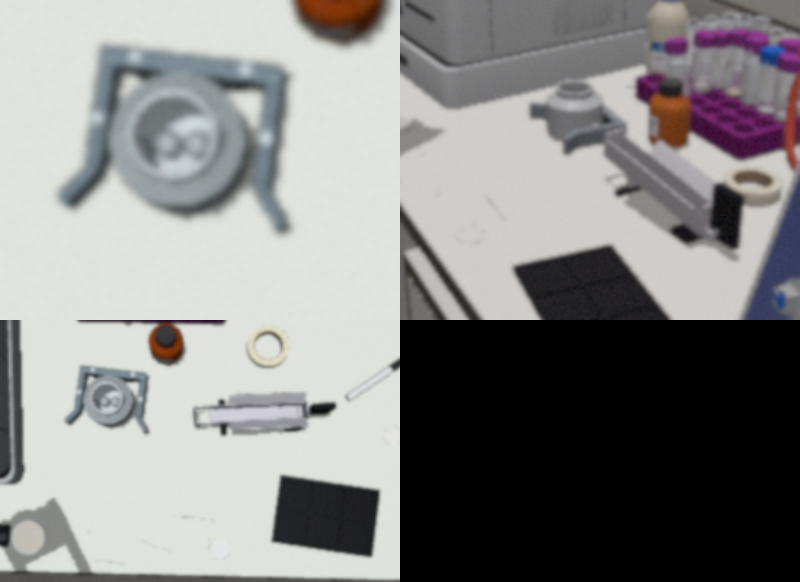

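The jar is seated against the back stop with balls in it. The chute stands empty, and the bottle and dish are untouched. One numeric check, then I hand in.

Run:
```python
from h import *
j=ray('top',274.4,175.4,.045)[:2]; d=j-np.array([.646,.123]); c,s=np.cos(-.092),np.sin(-.092)
print(j,'in dock',[c*d[0]+s*d[1],-s*d[0]+c*d[1]])
r.job_done()
```

```text
[0.64422455 0.12229643] in dock [np.float64(-0.0017033007588158383), np.float64(-0.0008637051274111515)]
the job is handed in; nothing more can be done
```

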